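Wedge the rocking drawer chest

ROBOT

A 6-joint arm with a two-finger parallel gripper is mounted at the origin on the work surface; the furniture and walls round the work are solid. World frame = base frame: x ahead of the robot, y to its left, z up, the work surface at z = 0. Lengths are in mm, angles in degrees, forces in N, time in s.
With the tool pointing down it reaches from about 325 to 925 mm from the base axis. Payload 3.1 kg.
Tool frame: the origin (TCP) lies at the very end of the fingers, on their centre line; the grasp point (between the pads) lies 19 mm behind it (env.grip_depth is the z of the grasp point in the tool frame, in mm); z points along the fingers, y is the line along which they close (so a half turn about z gives the same grasp; the last joint's range is limited). The gripper opens to 85 mm and grips with 20 to 120 N. Pads are 22 mm wide; open, the fingers measure 114 mm over their backs; the gripper's body (76 mm by 85 mm) begins 54 mm behind the grasp point. The pads swing forward as they close: fully open they stand 13 mm farther back than shut.
Start: joints at [69.087, 12.427, 92.441, -0, 75.132, -6.429], TCP at [156.303, 605.152, 231.3] pointing down, gripper open.
Joint ranges: [-157.48, 157.48], [-44.54, 120.13], [17.64, 146.25], [-64.5, 244.5], [7.68, 150.69], [-147.95, 147.95]. Speed limits (degrees/s): [159.86, 159.86, 180, 180, 180, 180].

INTERFACE

Orientations are given as a 3x3 rotation matrix whose columns are the frame's x, y, z axes.
In Python, from station import env, eyes, job, models gives the robot as it stands. The module is installed in compiled form; this text tells all that it offers.
- The arm moves only by the tool carry_out, never from a script. Its argument "motion" is text: rows parted by semicolons, each of 7 numbers parted by spaces: the shift along the world's x, y, z in mm, then the turn, a rotation vector about the world's x, y, z in rad, then the opening, from 0 (shut) to 1 (fully open). A call has 1 to 12 rows; each row shifts and turns the commanded pose from where the row before left it; what a row does not reach is not made up. A row lasts 1/10 s, in which the tool goes at most 50 mm and 8.59 degrees, less where a joint would pass 70% of its speed; a pose out of reach is approached as far as the arm can. A call with a gripper value outside its range is refused whole. The fingers move at their own pace and stop on an object; "force" is the grip in N (left out, the last holds). Time passes only in rows, so rows that do not move let the fingers close. It gives the time, the measured TCP pose, the force, the opening and the grip force at its end, in the units of the state.
- env.get_obs(): the state, without advancing time (a new reading comes with each control period).
- eyes.get_image(name): name is "side" or "top" or "wrist"; returns a dict with "frame" (384x512x3 uint8, red, green, blue), "fx", "fy", "cx", "cy" (pixels), "extrinsics" (4x4, takes a point from world to camera coordinates). Camera axes: x right, y down, z forward; pixel columns grow to the right and rows downward; lengths in mm; the calibration is good to about 2 mm. A picture is of the moment at which its call begins. There is no depth.
- job.sign_off(): hands the job in; it is judged then, once.
Trained networks look in a picture, given as the dict that the camera call returned (one of the last four; its "shot" number tells which), for a name from the list of things; names that differ only in an ending like _2 or _b are one class to them, and where a whole thing is asked for, a point or a joint stands for the part that bears it (a point fixed in the world has none). Each returns a list of dicts, best first, with "confidence" (0 to 1); they miss things now and then, are a little off and sometimes report something else, mostly with a low value. They report only what shows in the picture. A call takes as long as a camera call. They do not tell look-alikes from the thing itself.
- models.search_frame(picture, name): "rect" ([centre column, centre row, width, height] in pixels, round what is visible of it).
The state is a dict: "t": time; "joint_pos": joint angles; "joint_vel": joint speeds; "tau": joint torques, N m; "ee_pos": TCP position; "orientation": TCP orientation; "contact_force": force on the tool from outside, world axes, zero at the start; "torque": the same for the moment, N m; "opening": finger opening in mm; "finger_force": force on a finger pad.
Only numpy, scipy, OpenCV 4.12 (cv2) and the standard library are available. Lean on these libraries where they do the work, as an engineer would, in place of code of your own. Each camera call takes 0.05 s, during which the arm holds its last target. There are 200 camera calls.

TASK

The little dark drawer chest rocks because its front right foot is stuck up in its socket and hangs clear of the bench. Press straight down on that corner until the foot meets the bench, to feel the rock, and let it up again; then push the dark wooden wedge by its thick end, thin end first, under that foot until it is snug and the foot bears on it, without jacking the chest up, and press firmly (about 10 N) on the same corner again to prove that it no longer gives. Only touch and push with the fingers: grip and lift nothing, keep the chest where it stands, leave the other things alone and finish clear of everything.

Things in the scene. Friction and masses are not known exactly. Their poses are not given: they have to be found in the camera images.
- chest: Dark wooden two-drawer chest, 150 (x) x 200 (y) x 84 mm high, top board 158 x 208, about 2.5 kg, loose. Origin on the bench under its middle, +z up, drawers face its -x (to the robot), +y its left. Domed rubber feet, 20 mm wide, at x +-60, y +-85 mm; its floor is 25 mm up. It stands level on three feet; 2 to 3 N down over the fourth, front right, tip it about the diagonal; let go, it falls back.
- loose_corner (a point): Point on the chest's flat top, 84 mm above the bench, straight above the short foot (chest x -60, y -85 mm): the place to press.
- loose_foot (a point): Lowest point of the short foot, a dome of 10 mm radius at chest x -60, y -85 mm. It is fast in its socket and does not move; its height over the bench while the chest stands level is the gap to fill, 5 to 9 mm.
- wedge: Plain dark wooden wedge, 130 x 40 mm, 60 g, flat on the bench right of the chest, thin end toward the short foot. Origin on the bench under its middle, +x to the thin end (x +65, 2.5 mm thick), thick end an upright face at x -65, 17 mm high; the top slopes evenly. Sliding takes under 1 N; snug under the foot the push rises steeply (5 to 8 N is snug, far more jacks the chest up).
- wedge_top (a point): Middle of the wedge's sloping top, 9.75 mm above its underside; x runs down the slope to the thin end, y across, z square out of the slope: the foot's z in this frame is the clearance between wedge and foot.
- bending_block: Bystander: brown wooden block with holes, 22 x 100 x 18 mm, lying on the far side of the wedge; origin under its middle. Leave alone.
- tape: Bystander: roll of kraft tape, 100 mm across, 25 mm high, lying in front of the chest; origin under its middle. Leave alone.
- glue: Bystander: white bottle with red band, 30 mm across, 98 mm high, standing behind the work; origin under its middle. Leave alone.
Mind the look-alikes: they are no part of the job. Of the things shaped like the wedge, the wooden one is meant.

How it is judged (in metres and radians):
On the way, in this order (a step that is already met when the one before it is completed fails the run):
1. the fingers press the loose corner down until the chest has visibly rocked (more than 0.035 rad) (contact force between the fingers and chest above 1 N and angle between chest's own z axis and vertical above 0.035 rad and horizontal distance between the grasp point and loose_corner below 0.06 m), for 0.1 s.
2. the wedge is pushed under the short foot until its slope is within 1.5 mm of it, the chest standing level again within 0.015 rad and not pressed (z of loose_foot in the frame of wedge_top below 0.0015 m and angle between chest's own z axis and vertical below 0.015 rad and contact force between the fingers and chest below 0.1 N and x of loose_foot in the frame of wedge between -0.03 and 0.062 m and y of loose_foot in the frame of wedge between -0.018 and 0.018 m), for 0.2 s.
3. the fingers press on the same corner with more than 5 N, the wedge no longer pushed, and the chest gives less than 0.015 rad (contact force between the fingers and chest above 5 N and contact force between the fingers and wedge below 0.1 N and angle between chest's own z axis and vertical below 0.015 rad and horizontal distance between the grasp point and loose_corner below 0.06 m and contact force between wedge and chest above 2 N), for 0.2 s.
At the end, for the whole second after the job is handed in: The wedge lies flat under the short foot, foot within 18 mm of the wedge's centre line and bearing on it (over 0.2 N); the chest stands level within 0.015 rad, not jacked up, and everything is at rest (angle between chest's own z axis and vertical below 0.015 rad and height (world z) of loose_foot below 0.0115 m and x of loose_foot in the frame of wedge between -0.03 and 0.062 m and y of loose_foot in the frame of wedge between -0.018 and 0.018 m and contact force between wedge and chest above 0.2 N and linear speed of each of chest, wedge below 0.01 m/s and height (world z) of wedge below 0.004 m); the robot touches nothing.
It fails at once if the wedge was lifted off the bench (height (world z) of wedge above 0.012 m).
It fails at once if the wedge was gripped: fingers astride it (contact force between the fingers and wedge above 1 N and x of the grasp point in the frame of wedge between -0.054 and 0.07 m and y of the grasp point in the frame of wedge between -0.02 and 0.02 m).
It fails at once if the chest was lifted or upset (height (world z) of chest above 0.012 m or angle between chest's own z axis and vertical above 0.16 rad).
It fails at once if the chest was shoved more than 25 mm from its place (distance of chest from where it was at the start of the episode above 0.025 m).
It fails at once if a bystander was disturbed (distance of any of bending_block, tape, glue from where it was at the start of the episode above 0.01 m).
It also fails if it takes over 64 s, if anything falls off the work surface, if the arm or the gripper's body presses on something with over 40 N, if the wrist force passes 120 N, or if a joint passes its speed limit or range.

## Working session

There is one attempt and no reset: what is moved stays moved. The work goes in short steps, Python scripts to look and compute and a tool call to move; the robot and the scene stay as the last step left them, time stands still between calls to the robot, and variables do not carry over. Pictures are saved under pics/ and viewed, at most 10 in all, crops included, and the job is handed in when it is done.

Besides the shell and the picture viewer there is one more tool, called after "Emit:" as name(argument=value, ...), one argument or row to a line, values as JSON. carry_out: Moves the arm, as the interface text tells. Its arguments: {"type":"object","properties":{"motion":{"type":"string"},"force":{"type":"number"}},"required":["motion"]}

```bash
mkdir -p pics; python3 - <<'E'
from station import env, eyes, job, models
import cv2,numpy as np,pickle
P={}
for n in ["side","top"]:
    p=eyes.get_image(n);P[n]=p
    cv2.imwrite(f"pics/{n}0.png",cv2.cvtColor(p["frame"],cv2.COLOR_RGB2BGR))
    print(n,p["fx"],p["cx"],p["cy"],np.round(p["extrinsics"],3).tolist())
    for k in ["chest","wedge","bending_block","tape","glue"]:
        print(k,[(np.round(d["rect"]).tolist(),round(d["confidence"],2)) for d in models.search_frame(p,k)])
pickle.dump(P,open("p0.pkl","wb"))
a=[cv2.imread(f"pics/{n}0.png") for n in ["side","top"]]
o=env.get_obs();print(o["t"],o["ee_pos"],o["orientation"],o["contact_force"],o["opening"])
E
```

```text
side 471.16382731647695 261.80846597731056 190.57634247174207 [[-0.997, -0.081, 0.016, 557.367], [-0.065, 0.651, -0.756, 105.851], [0.051, -0.755, -0.654, 1228.305], [0.0, 0.0, 0.0, 1.0]]
chest [([258.0, 225.0, 80.0, 81.0], 0.97)]
wedge [([323.0, 179.0, 45.0, 14.0], 0.79), ([278.0, 176.0, 13.0, 19.0], 0.56)]
bending_block [([236.0, 177.0, 9.0, 20.0], 0.7)]
tape [([335.0, 255.0, 39.0, 34.0], 0.68), ([187.0, 164.0, 13.0, 26.0], 0.6)]
glue [([186.0, 163.0, 12.0, 24.0], 0.8)]
top 414.55384095363456 253.6310082895829 189.76999173923014 [[-0.027, -1.0, -0.013, -17.849], [-0.991, 0.028, -0.133, 599.253], [0.134, 0.009, -0.991, 1002.537], [0.0, 0.0, 0.0, 1.0]]
chest [([211.0, 201.0, 95.0, 78.0], 0.77)]
wedge [([309.0, 271.0, 28.0, 54.0], 0.98), ([299.0, 216.0, 55.0, 20.0], 0.92)]
bending_block [([285.0, 172.0, 36.0, 22.0], 0.72)]
tape [([190.0, 282.0, 40.0, 38.0], 0.9)]
glue [([297.0, 112.0, 13.0, 21.0], 0.46)]
0.6 [156.30501715 605.16244252 231.32925327] [[-9.68216526e-01  2.50113490e-01  3.80575615e-05]
 [ 2.50113492e-01  9.68216525e-01  4.80597066e-05]
 [-2.48275790e-05  5.60509117e-05 -9.99999998e-01]] [ 0.18446677  0.14674513 -1.06143772] 85.05020238922889
```

View pics/top0.png

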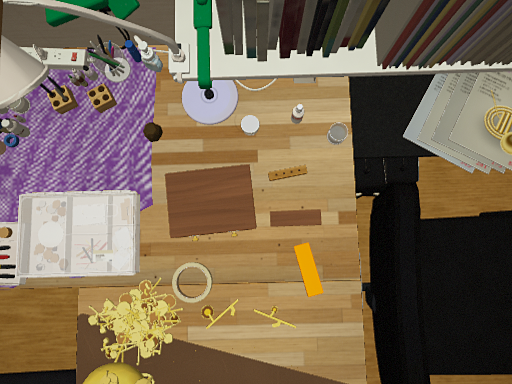

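View pics/side0.png

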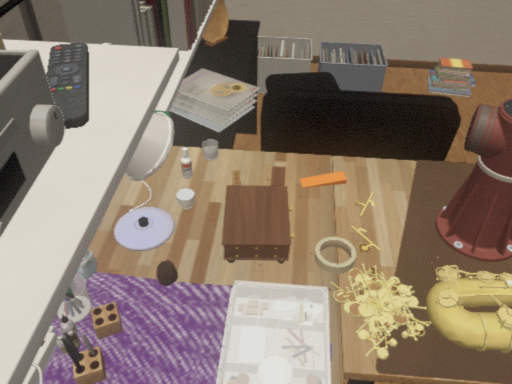

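The top view shows the chest at about (211,201), with its drawers facing down toward the robot. There are two wedge-like things: brown at (296,217) right of the chest, and orange at (309,270). The brown one is wooden and points at the front right foot, so it is the wedge. The orange one is the look-alike. I'll confirm in a crop.

```bash
cat > h.py <<'E'
import cv2,numpy as np
def ray(p,u,v,z):
    E=np.array(p["extrinsics"]);R,t=E[:3,:3],E[:3,3];c=-R.T@t
    d=R.T@np.array([(u-p["cx"])/p["fx"],(v-p["cy"])/p["fy"],1]);return c+d*(z-c[2])/d[2]
def proj(p,X):
    E=np.array(p["extrinsics"]);q=E[:3,:3]@np.array(X)+E[:3,3];return p["fx"]*q[0]/q[2]+p["cx"],p["fy"]*q[1]/q[2]+p["cy"]
E
python3 - <<'E'
import pickle,cv2,numpy as np
from h import *
P=pickle.load(open("p0.pkl","rb"));p=P["top"]
c=p["frame"][150:300,150:340];cv2.imwrite("pics/crop1.png",cv2.cvtColor(cv2.resize(c,None,fx=4,fy=4,interpolation=cv2.INTER_CUBIC),cv2.COLOR_RGB2BGR))
f=p["frame"].astype(int)
print(f[217,295],f[217,335],f[200,210],f[190,200])
E
```

```text
[120  77  50] [188 161 111] [114  74  46] [122  78  48]
```

View pics/crop1.png

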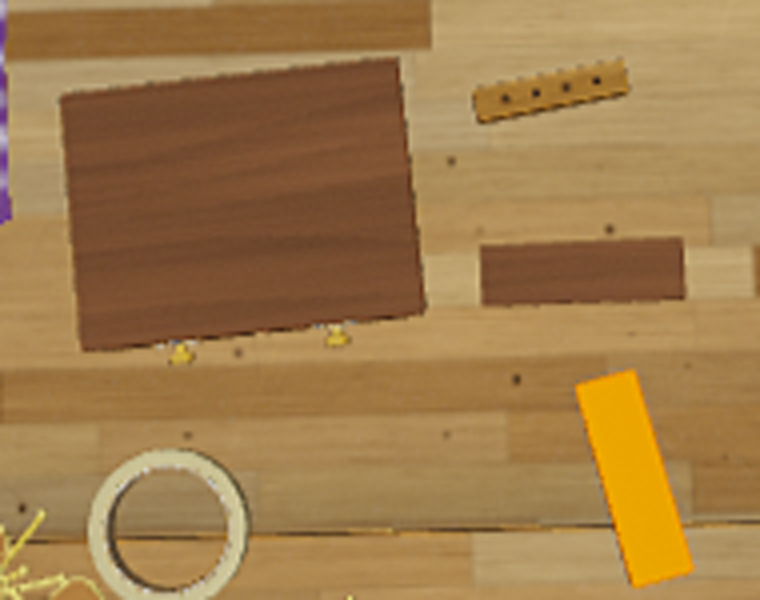

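The crop shows the dark wooden wedge, at crop (480–685, 238–306), thin end left toward the chest's lower right corner at (425,312). The orange one at (633,478) is the look-alike. Next I fit the poses.

```bash
cat >> h.py <<'E'
from scipy.optimize import least_squares
def corners(p,box,cut=None):
    f=p["frame"].astype(float);h=cv2.cvtColor(p["frame"],cv2.COLOR_RGB2GRAY)
    m=((f[...,0]<150)&(f[...,0]-f[...,2]>35)&(h<112)).astype(np.uint8);M=np.zeros_like(m);x0,y0,x1,y1=box;M[y0:y1,x0:x1]=m[y0:y1,x0:x1]
    n,l,s,_=cv2.connectedComponentsWithStats(cv2.morphologyEx(M,cv2.MORPH_OPEN,np.ones((3,3))))
    k=1+np.argmax(s[1:,4]);c=max(cv2.findContours((l==k).astype(np.uint8),0,1)[0],key=len)
    return c[:,0,:].astype(float),s[k]
def model(q,L):
    c,s=np.cos(q[2]),np.sin(q[2]);return [(q[0]+c*a-s*b,q[1]+s*a+c*b,z) for a,b,z in L]
CH=[(79,104,84),(79,-104,84),(-79,-104,84),(-79,104,84)]
WD=[(65,20,2.5),(65,-20,2.5),(-65,-20,17),(-65,20,17)]
def fit(p,cont,L,q0):
    # signed distance of contour pixels to model polygon (contour pixel centres lie 0.5 px inside)
    def r(q):
        g=np.array([proj(p,X) for X in model(q,L)],np.float32).reshape(-1,1,2)
        return [cv2.pointPolygonTest(g,(float(a),float(b)),True)-.5 for a,b in cont]
    s=least_squares(r,q0,loss="soft_l1",f_scale=.5,diff_step=1e-4,x_scale=[100,100,1]);return s.x,np.sqrt(np.mean(s.fun**2))
def tow(q,a,b):
    c,s=np.cos(q[2]),np.sin(q[2]);return np.array([q[0]+c*a-s*b,q[1]+s*a+c*b])
def inw(q,P):
    d=np.array(P)[:2]-q[:2];c,s=np.cos(q[2]),np.sin(q[2]);return np.array([c*d[0]+s*d[1],-s*d[0]+c*d[1]])
E
python3 - <<'E'
import pickle
from h import *
P=pickle.load(open("p0.pkl","rb"));p=P["top"]
cc,s=corners(p,(158,155,262,245));print(s)
q0=list(ray(p,211,201,84)[:2])+[0.1];qc,e=fit(p,cc,CH,q0);print("chest",qc,e)
cw,s=corners(p,(262,200,330,235));print(s)
qw,e=fit(p,cw,WD,list(ray(p,296,218,10)[:2])+[1.57]);print("wedge",qw,e)
ft=tow(qc,-60,-85);print("foot",ft,"in wedge",inw(qw,ft),"deg",np.degrees([qc[2],qw[2]]))
for n,u in [("block",(287.5,173)),("tape",(192,283)),("glue",(297,112))]: print(n,ray(p,*u,15))
E
```

```text
[ 165  165   91   73 5583]
chest [5.69567674e+02 7.08550520e+01 8.30881307e-02] 0.4150415598839386
[270 209  51  18 784]
wedge [ 527.68414473 -137.90742306    1.57283442] 0.3340039265179441
foot [516.82903186 -18.83126588] in wedge [119.09803356  10.61240252] deg [ 4.76059922 90.11677398]
block [ 643.16224433 -122.94401454   15.        ]
tape [370.76973545 126.44920397  15.        ]
glue [ 805.62459542 -154.12803781   15.        ]
```

Emit:
carry_out(
  motion="30 -16 9 0 0 -0.11 0;30 -16 9 0 0 -0.11 0;30 -16 9 0 0 -0.11 0;30 -16 9 0 0 -0.11 0;30 -16 9 0 0 -0.11 0;30 -16 9 0 0 -0.11 0;30 -16 9 0 0 -0.11 0;30 -16 9 0 0 -0.11 0;30 -16 9 0 0 -0.11 0;30 -16 9 0 0 -0.11 0;5 -40 0 0 0 -0.11 0;5 -40 0 0 0 -0.108 0",
  force=30,
)

```text
t: 1.8
ee_pos: [467.4, 364.1, 321.4]
orientation: [[0.004, 1.0, 0.0], [1.0, -0.004, 0.0], [0.0, 0.0, -1.0]]
contact_force: [0.6, -0.8, -0.7]
opening: 0.1
finger_force: 0.0
```

Emit:
carry_out(
  motion="5 -40 0 0 0 0 0;5 -40 0 0 0 0 0;5 -40 0 0 0 0 0;5 -40 0 0 0 0 0;5 -40 0 0 0 0 0;5 -40 -30 0 0 0 0;5 -40 -35 0 0 0 0;5 -40 -40 0 0 0 0;5 -40 -40 0 0 0 0;5 -22 -40 0 0 0 0;0 0 -26 0 0 0 0;0 0 0 0 0 0 0",
)

```text
t: 3.0
ee_pos: [510.7, -4.8, 117.7]
orientation: [[0.002, 1.0, -0.01], [1.0, -0.002, 0.002], [0.002, -0.01, -1.0]]
contact_force: [-0.3, 0.3, 0.0]
opening: 0.0
finger_force: 0.0
```

Still settling. One look to check the corner position before pressing.

Emit:
carry_out(
  motion="0 0 0 0 0 0 0;0 0 -10 0 0 0 0;0 0 0 0 0 0 0;0 0 0 0 0 0 0",
)

```text
t: 3.4
ee_pos: [515.4, -4.2, 113.2]
orientation: [[-0.001, 1.0, 0.002], [1.0, 0.001, -0.0], [-0.0, 0.002, -1.0]]
contact_force: [-0.4, 0.2, 1.0]
opening: 0.2
finger_force: 0.0
```

```bash
python3 - <<'E'
from station import env, eyes
import cv2
from h import *
a=eyes.get_image("wrist")["frame"];b=eyes.get_image("side")["frame"][140:290,200:400]
b=cv2.resize(b,(512,384),interpolation=cv2.INTER_CUBIC)
cv2.imwrite("pics/w1.png",cv2.cvtColor(cv2.resize(np.hstack([a,b]),(800,300)),cv2.COLOR_RGB2BGR))
o=env.get_obs();print(o["t"],o["ee_pos"],o["contact_force"])
E
```

```text
3.5 [515.39239191  -4.30342784 113.1330751 ] [-0.35545633 -0.23198223 -0.54919946]
```

View pics/w1.png

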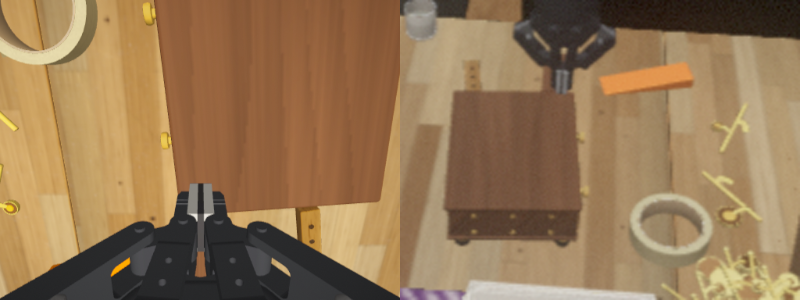

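The wrist view (left) shows the shut fingertips at (200,195), just inside the chest top's front right corner (180,212). The side view shows nothing in the way. Now I descend.

Emit:
carry_out(
  motion="1 -7 -10 0 0 0 0;1 -7 -10 0 0 0 0;0 0 -5 0 0 0 0;0 0 0 0 0 0 0;0 0 -2 0 0 0 0;0 0 -1 0 0 0 0;0 0 -1 0 0 0 0;0 0 0 0 0 0 0;0 0 0 0 0 0 0",
)

```text
t: 4.4
ee_pos: [516.9, -18.5, 83.4]
orientation: [[-0.0, 1.0, 0.0], [1.0, 0.0, -0.0], [-0.0, 0.0, -1.0]]
contact_force: [0.8, -0.3, 0.6]
opening: 0.0
finger_force: 0.0
```

Emit:
carry_out(
  motion="0 0 -1 0 0 0 0;0 0 -1 0 0 0 0;0 0 -1 0 0 0 0;0 0 0 0 0 0 0;0 0 0 0 0 0 0",
)

```text
t: 4.9
ee_pos: [516.4, -19.2, 80.7]
orientation: [[-0.0, 1.0, -0.001], [1.0, 0.0, -0.001], [-0.001, -0.001, -1.0]]
contact_force: [-3.7, -2.2, 5.5]
opening: -0.1
finger_force: 2.8
```

Emit:
carry_out(
  motion="0 0 -1 0 0 0 0;0 0 -1 0 0 0 0;0 0 0 0 0 0 0;0 0 0 0 0 0 0",
)

```text
t: 5.3
ee_pos: [516.5, -19.1, 78.6]
orientation: [[-0.0, 1.0, -0.001], [1.0, 0.0, -0.001], [-0.001, -0.001, -1.0]]
contact_force: [-2.6, -3.8, 5.0]
opening: 0.2
finger_force: 2.8
```

Emit:
carry_out(
  motion="0 0 -1 0 0 0 0;0 0 0 0 0 0 0;0 0 0 0 0 0 0",
)

```text
t: 5.6
ee_pos: [516.7, -18.9, 77.5]
orientation: [[-0.0, 1.0, -0.0], [1.0, 0.0, -0.001], [-0.001, -0.0, -1.0]]
contact_force: [-3.7, -2.5, 4.3]
opening: -0.1
finger_force: 2.7
```

Emit:
carry_out(
  motion="0 0 -1 0 0 0 0;0 0 0 0 0 0 0;0 0 0 0 0 0 0",
)

```text
t: 5.9
ee_pos: [516.3, -19.2, 76.7]
orientation: [[-0.001, 1.0, -0.001], [1.0, 0.001, -0.001], [-0.001, -0.001, -1.0]]
contact_force: [-5.1, -4.8, 7.1]
opening: 0.1
finger_force: 4.0
```

Emit:
carry_out(
  motion="0 0 -1 0 0 0 0;0 0 0 0 0 0 0;0 0 0 0 0 0 0",
)

```text
t: 6.2
ee_pos: [516.3, -19.3, 76.4]
orientation: [[-0.001, 1.0, -0.002], [1.0, 0.001, -0.002], [-0.002, -0.002, -1.0]]
contact_force: [-6.4, -3.9, 10.7]
opening: -0.0
finger_force: 6.3
```

The foot meets the bench at about 7.2 mm. Let up, then nudge the wedge sideways (−x, about 10 mm) so its centre line lines up with the foot.

Emit:
carry_out(
  motion="0 0 3 0 0 0 0;0 0 3 0 0 0 0;0 0 3 0 0 0 0;0 0 6 0 0 0 0;0 0 20 0 0 0 0;10 -30 20 0 0 0 0;25 -40 0 0 0 0 0;27 -40 0 0 0 0 0;0 -25 -20 0 0 0 0;0 0 -30 0 0 0 0;0 0 -30 0 0 0 0;0 0 0 0 0 0 0",
)

```text
t: 7.4
ee_pos: [574.2, -152.0, 45.1]
orientation: [[0.001, 1.0, -0.01], [1.0, -0.001, 0.004], [0.004, -0.01, -1.0]]
contact_force: [-0.1, 0.6, -0.5]
opening: 0.3
finger_force: 0.0
```

Emit:
carry_out(
  motion="0 0 -15 0 0 0 0;0 0 0 0 0 0 0;0 0 0 0 0 0 0",
)

```text
t: 7.7
ee_pos: [579.5, -153.5, 36.2]
orientation: [[-0.0, 1.0, 0.001], [1.0, 0.0, -0.0], [-0.0, 0.001, -1.0]]
contact_force: [-0.2, 0.5, 0.1]
opening: -0.4
finger_force: 0.0
```

```bash
cat > look.py <<'E'
from station import env, eyes
from h import *
import sys
p=eyes.get_image("top");f=p["frame"]
cv2.imwrite(f"pics/{sys.argv[1]}.png",cv2.cvtColor(cv2.resize(f[150:300,150:340],None,fx=4,fy=4,interpolation=cv2.INTER_CUBIC),cv2.COLOR_RGB2BGR))
cc,s=corners(p,(158,155,262,245));qc,e=fit(p,cc,CH,[569.6,70.9,.083]);print("chest",qc,e,s)
o=env.get_obs();print(o["t"],o["ee_pos"],o["contact_force"])
E
python3 look.py t1
```

```text
chest [5.69597463e+02 7.08760329e+01 8.35503647e-02] 0.41629027815638836 [ 165  165   91   73 5582]
7.75 [ 579.87479476 -153.67623421   36.61416012] [ 0.50028062  0.75876447 -0.26836541]
```

View pics/t1.png

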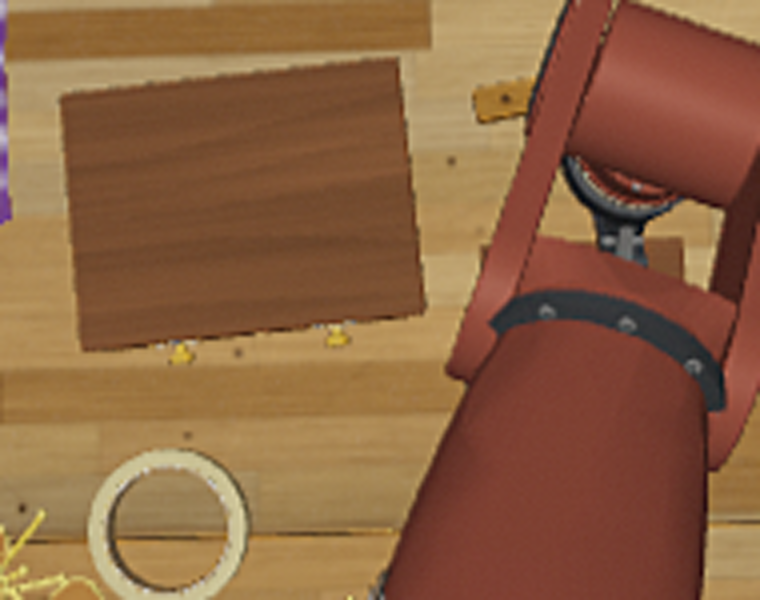

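The chest hasn't moved. In the picture the arm is over the wedge with the fingers on its far side. Now I descend and push −x.

Emit:
carry_out(
  motion="0 0 -15 0 0 0 0;0 0 -14 0 0 0 0;0 0 0 0 0 0 0;0 0 0 0 0 0 0;-5 0 0 0 0 0 0;-5 0 0 0 0 0 0;-3 0 0 0 0 0 0;-3 0 0 0 0 0 0;-3 0 0 0 0 0 0;-3 0 0 0 0 0 0;-3 0 0 0 0 0 0;-3 0 0 0 0 0 0",
)

```text
t: 8.95
ee_pos: [550.7, -153.6, 6.3]
orientation: [[0.0, 1.0, 0.0], [1.0, -0.0, -0.0], [-0.0, 0.0, -1.0]]
contact_force: [0.2, 0.0, 0.0]
opening: -0.2
finger_force: 0.2
```

Emit:
carry_out(
  motion="0 0 0 0 0 0 0;0 0 0 0 0 0 0",
)

```text
t: 9.15
ee_pos: [550.7, -153.6, 6.2]
orientation: [[0.0, 1.0, -0.0], [1.0, -0.0, 0.0], [0.0, -0.0, -1.0]]
contact_force: [0.3, 0.2, 0.3]
opening: 0.0
finger_force: 0.0
```

Emit:
carry_out(
  motion="10 0 0 0 0 0 0;5 0 20 0 0 0 0;0 0 30 0 0 0 0;0 -20 30 0 0 0 0;-12 -40 0 0 0 0 0;-12 -40 0 0 0 0 0;-12 -30 0 0 0 0 0;-12 -20 0 0 0 0 0;0 0 0 0 0 0 0;0 0 0 0 0 0 0",
)

```text
t: 10.15
ee_pos: [518.2, -303.8, 86.3]
orientation: [[0.001, 1.0, 0.001], [1.0, -0.001, 0.0], [0.0, 0.001, -1.0]]
contact_force: [0.5, -0.7, -0.1]
opening: 0.2
finger_force: 0.0
```

```bash
cat > wl.py <<'E'
from station import env, eyes
from h import *
import sys
p=eyes.get_image("top");f=p["frame"]
cv2.imwrite(f"pics/{sys.argv[1]}.png",cv2.cvtColor(cv2.resize(f[150:300,150:340],None,fx=4,fy=4,interpolation=cv2.INTER_CUBIC),cv2.COLOR_RGB2BGR))
qc=np.array([569.6,70.9,.0833])
cw,s=corners(p,(256,195,332,245));qw,e=fit(p,cw,WD,[517,-138,1.57]);print("wedge",qw,e,s,"foot in wedge",inw(qw,tow(qc,-60,-85)))
o=env.get_obs();print(o["t"],o["ee_pos"],o["contact_force"])
E
python3 wl.py t2
```

```text
wedge [ 524.71840176 -137.61220272    1.56232542] 0.2959755923033701 [270 211  51  17 789] foot in wedge [118.74405578   8.84421651]
10.2 [ 518.36200811 -303.11728081   86.16006036] [-0.29798734 -0.25563685  0.24902988]
```

View pics/t2.png

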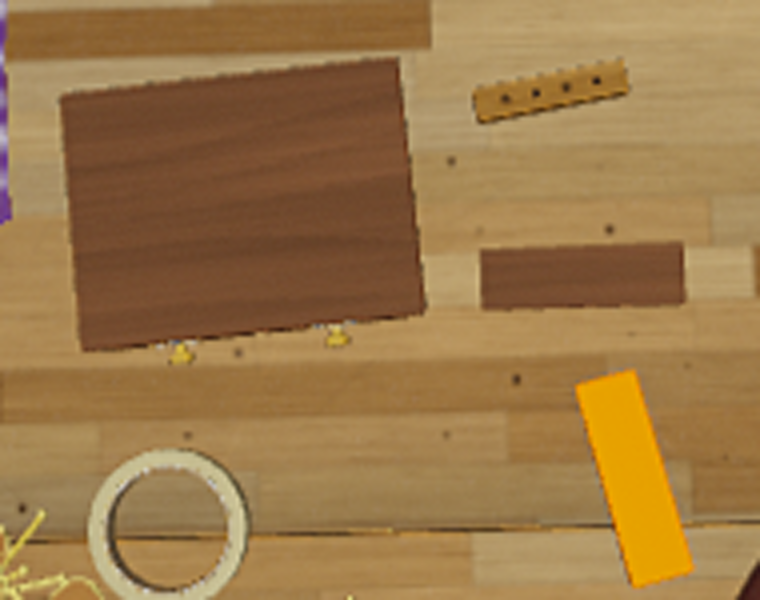

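Only 3 mm: the finger tips are slimmer than I assumed. The foot is at wedge y = +8.8 (limit 18). I'll push with slightly spread fingers on the thick face and drift −x by 8 mm along the way.

Emit:
carry_out(
  motion="3 30 -30 0 0 0 0.24;3 30 -30 0 0 0 0.24;0 10 -10 0 0 0 0.24;0 0 -10 0 0 0 0.24;0 0 0 0 0 0 0.24;0 0 0 0 0 0 0.24;-1 10 0 0 0 0 0.24;-1 10 0 0 0 0 0.24;-1 10 0 0 0 0 0.24;0 0 0 0 0 0 0.24",
)

```text
t: 11.2
ee_pos: [520.3, -202.0, 6.4]
orientation: [[-0.001, 1.0, -0.001], [1.0, 0.001, 0.001], [0.001, -0.001, -1.0]]
contact_force: [0.3, -1.0, -0.8]
opening: 20.6
finger_force: 0.0
```

```bash
python3 wl.py t3
```

```text
wedge [ 517.9547865  -144.28324197    1.44861464] 9.525400558573722 [ 265  195   67   50 1597] foot in wedge [124.41931979  16.36035781]
11.25 [ 520.48887776 -202.59386365    6.33122742] [ 0.47812329  0.15001034 -0.14076538]
```

Emit:
carry_out(
  motion="-1 8 0 0 0 0 0.24;-1 8 0 0 0 0 0.24;-1 8 0 0 0 0 0.24;-1 8 0 0 0 0 0.24;-1 8 0 0 0 0 0.24;-1 8 0 0 0 0 0.24;0 0 0 0 0 0 0.24",
)

```text
t: 11.95
ee_pos: [514.1, -154.1, 5.9]
orientation: [[-0.001, 1.0, -0.001], [1.0, 0.001, 0.001], [0.001, -0.001, -1.0]]
contact_force: [-0.5, 0.2, 0.3]
opening: 20.4
finger_force: 0.0
```

```bash
python3 - <<'E'
from station import env, eyes
import cv2
from h import *
T=eyes.get_image("top")["frame"][150:300,200:350];S=eyes.get_image("side")["frame"][130:280,200:350]
W=eyes.get_image("wrist")["frame"]
a=np.hstack([cv2.resize(T,(390,300)),cv2.resize(W,(400,300))])
cv2.imwrite("pics/m1.png",cv2.cvtColor(a,cv2.COLOR_RGB2BGR))
o=env.get_obs();print(o["t"],o["ee_pos"],o["contact_force"])
E
```

```text
12.1 [ 514.67099698 -155.378902      6.12878564] [-0.04055509 -0.07627917  0.57190487]
```

View pics/m1.png

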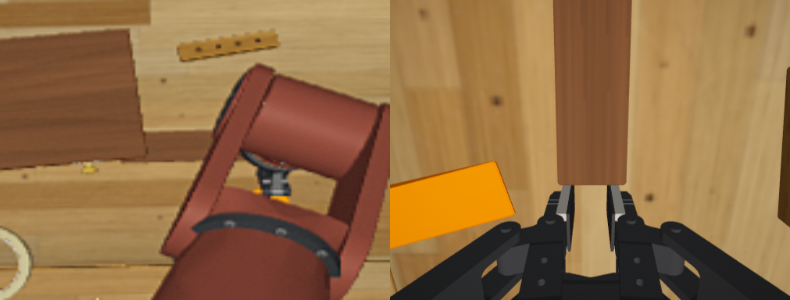

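The wrist view shows both fingertips square on the wedge's thick end at (591,185), centred. In the top view the thin end is already under the chest. I continue straight and watch the force.

Emit:
carry_out(
  motion="0 7 0 0 0 0 0.24;0 7 0 0 0 0 0.24;0 5 0 0 0 0 0.24;0 3 0 0 0 0 0.24;0 0 0 0 0 0 0.24;0 0 0 0 0 0 0.24",
)

```text
t: 12.7
ee_pos: [514.7, -133.3, 6.2]
orientation: [[-0.0, 1.0, -0.0], [1.0, 0.0, 0.0], [0.0, -0.0, -1.0]]
contact_force: [-0.1, -0.4, -0.2]
opening: 20.3
finger_force: 0.0
```

Emit:
carry_out(
  motion="0 2 0 0 0 0 0.24;0 2 0 0 0 0 0.24;0 0 0 0 0 0 0.24",
)

```text
t: 13.0
ee_pos: [514.7, -129.4, 6.2]
orientation: [[-0.0, 1.0, -0.0], [1.0, 0.0, 0.0], [0.0, -0.0, -1.0]]
contact_force: [0.3, 0.2, -0.0]
opening: 20.8
finger_force: 0.0
```

Emit:
carry_out(
  motion="0 2 0 0 0 0 0.24;0 2 0 0 0 0 0.24;0 0 0 0 0 0 0.24",
)

```text
t: 13.3
ee_pos: [514.7, -125.3, 6.2]
orientation: [[-0.0, 1.0, -0.0], [1.0, 0.0, 0.0], [0.0, -0.0, -1.0]]
contact_force: [0.2, -0.2, 0.3]
opening: 20.8
finger_force: 0.0
```

Emit:
carry_out(
  motion="0 1 0 0 0 0 0.24;0 1 0 0 0 0 0.24;0 1 0 0 0 0 0.24;0 0 0 0 0 0 0.24",
)

```text
t: 13.7
ee_pos: [514.7, -122.4, 6.2]
orientation: [[-0.0, 1.0, -0.0], [1.0, 0.0, 0.0], [0.0, -0.0, -1.0]]
contact_force: [-0.2, -0.3, -0.1]
opening: 20.1
finger_force: 0.0
```

Emit:
carry_out(
  motion="0 1 0 0 0 0 0.24;0 1 0 0 0 0 0.24;0 0 0 0 0 0 0.24",
)

```text
t: 14.0
ee_pos: [514.7, -120.4, 6.2]
orientation: [[-0.0, 1.0, -0.0], [1.0, 0.0, 0.0], [0.0, -0.0, -1.0]]
contact_force: [-0.0, -0.2, 0.5]
opening: 20.3
finger_force: 0.0
```

Emit:
carry_out(
  motion="0 1 0 0 0 0 0.24;0 1 0 0 0 0 0.24;0 0 0 0 0 0 0.24",
)

```text
t: 14.3
ee_pos: [514.8, -118.6, 6.2]
orientation: [[-0.0, 1.0, 0.0], [1.0, 0.0, -0.0], [-0.0, 0.0, -1.0]]
contact_force: [0.5, -1.2, 0.4]
opening: 20.5
finger_force: 0.4
```

Emit:
carry_out(
  motion="0 1 0 0 0 0 0.24;0 0 0 0 0 0 0.24;0 0 0 0 0 0 0.24",
)

```text
t: 14.6
ee_pos: [514.8, -117.7, 6.2]
orientation: [[-0.0, 1.0, 0.0], [1.0, 0.0, -0.0], [-0.0, 0.0, -1.0]]
contact_force: [0.4, -1.5, -0.4]
opening: 20.4
finger_force: 0.8
```

Emit:
carry_out(
  motion="0 1 0 0 0 0 0.24;0 0 0 0 0 0 0.24;0 0 0 0 0 0 0.24",
)

```text
t: 14.9
ee_pos: [514.8, -116.7, 6.3]
orientation: [[-0.0, 1.0, 0.0], [1.0, 0.0, -0.0], [-0.0, 0.0, -1.0]]
contact_force: [0.3, -2.0, -0.5]
opening: 20.4
finger_force: 1.2
```

Emit:
carry_out(
  motion="0 1 0 0 0 0 0.24;0 1 0 0 0 0 0.24;0 0 0 0 0 0 0.24;0 0 0 0 0 0 0.24",
)

```text
t: 15.3
ee_pos: [514.8, -114.7, 6.3]
orientation: [[-0.0, 1.0, 0.0], [1.0, 0.0, -0.0], [-0.0, 0.0, -1.0]]
contact_force: [0.2, -4.7, -1.4]
opening: 20.4
finger_force: 2.0
```

Emit:
carry_out(
  motion="0 1 0 0 0 0 0.24;0 0 0 0 0 0 0.24;0 0 0 0 0 0 0.24",
)

```text
t: 15.6
ee_pos: [514.9, -113.8, 6.3]
orientation: [[-0.0, 1.0, 0.0], [1.0, 0.0, -0.001], [-0.001, 0.0, -1.0]]
contact_force: [0.3, -4.6, -1.7]
opening: 20.9
finger_force: 2.5
```

Emit:
carry_out(
  motion="0 1 0 0 0 0 0.24;0 0 0 0 0 0 0.24;0 0 0 0 0 0 0.24",
)

```text
t: 15.9
ee_pos: [514.9, -112.9, 6.3]
orientation: [[-0.0, 1.0, 0.0], [1.0, 0.0, -0.001], [-0.001, 0.0, -1.0]]
contact_force: [-0.8, -5.2, -1.3]
opening: 20.4
finger_force: 2.6
```

```bash
python3 look.py t4
```

```text
chest [5.69035353e+02 7.05330534e+01 7.43179864e-02] 3.8758367880498032 [ 165  165   97   80 5801]
15.95 [ 514.88417704 -112.87759355    6.25747278] [-0.5072646  -5.1474827  -1.63207192]
```

Snug at about 5 N. Withdraw and check.

Emit:
carry_out(
  motion="0 -3 0 0 0 0 0.24;0 -10 0 0 0 0 0.24;0 -30 0 0 0 0 0.24;0 -40 20 0 0 0 0;0 -40 30 0 0 0 0;0 -40 30 0 0 0 0;0 -40 30 0 0 0 0;0 0 0 0 0 0 0;0 0 0 0 0 0 0",
)

```text
t: 16.85
ee_pos: [515.1, -316.7, 117.4]
orientation: [[0.002, 1.0, 0.002], [1.0, -0.002, -0.0], [-0.0, 0.002, -1.0]]
contact_force: [-0.8, 0.8, -0.6]
opening: -0.3
finger_force: 0.0
```

```bash
python3 - <<'E'
from station import env, eyes
from h import *
p=eyes.get_image("top");s=eyes.get_image("side")["frame"][120:280,200:360]
cc,st=corners(p,(158,155,262,245));qc,e=fit(p,cc,CH,[569.6,70.9,.083]);print("chest",qc,e,st)
w=tow(qc,-60,-85);print("foot",w)
a=np.hstack([cv2.resize(p["frame"][150:270,180:340],(400,300),interpolation=2),cv2.resize(s,(300,300),interpolation=2)])
cv2.imwrite("pics/m2.png",cv2.cvtColor(a,cv2.COLOR_RGB2BGR))
o=env.get_obs();print(o["t"],o["ee_pos"],o["contact_force"])
E
```

```text
chest [5.69782141e+02 7.06417308e+01 8.43117275e-02] 1.4264820928186137 [ 165  164   97   74 5727]
foot [517.15327822 -19.10905074]
16.95 [ 513.50982008 -313.73222189  114.48449765] [-0.05925178  0.21470734 -0.03230762]
```

View pics/m2.png

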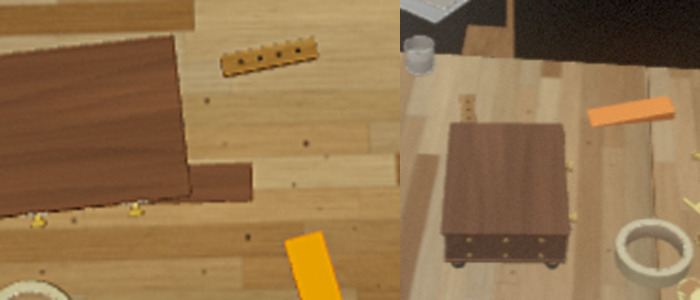

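The chest hasn't moved. The wedge's thick end sticks out at (252,182) in the left panel, centre line at about x=514 against the foot's 517, with the foot near wedge x +18. Everything else is untouched. Now the proof press.

Emit:
carry_out(
  motion="1 40 0 0 0 0 0;1 40 0 0 0 0 0;0 40 0 0 0 0 0;0 40 0 0 0 0 0;0 40 0 0 0 0 0;0 40 0 0 0 0 0;0 40 0 0 0 0 0;0 18 -10 0 0 0 0;0 0 -10 0 0 0 0;0 0 0 0 0 0 0;0 0 0 0 0 0 0;0 0 0 0 0 0 0",
)

```text
t: 18.15
ee_pos: [516.8, -18.3, 96.1]
orientation: [[0.001, 1.0, -0.0], [1.0, -0.001, -0.0], [-0.0, -0.0, -1.0]]
contact_force: [-1.0, 0.2, 0.0]
opening: -0.4
finger_force: 0.0
```

Emit:
carry_out(
  motion="0 0 -5 0 0 0 0;0 0 -4 0 0 0 0;0 0 -2 0 0 0 0;0 0 -1 0 0 0 0;0 0 0 0 0 0 0;0 0 0 0 0 0 0",
)

```text
t: 18.75
ee_pos: [516.8, -17.6, 84.3]
orientation: [[-0.0, 1.0, 0.0], [1.0, 0.0, 0.0], [0.0, 0.0, -1.0]]
contact_force: [0.6, 1.2, -0.2]
opening: -0.0
finger_force: 0.0
```

Emit:
carry_out(
  motion="0 0 -1 0 0 0 0;0 0 0 0 0 0 0;0 0 0 0 0 0 0",
)

```text
t: 19.05
ee_pos: [517.1, -17.6, 83.7]
orientation: [[-0.0, 1.0, 0.001], [1.0, 0.0, -0.0], [-0.0, 0.001, -1.0]]
contact_force: [-0.4, 0.5, 3.3]
opening: 0.2
finger_force: 1.5
```

Emit:
carry_out(
  motion="0 0 -0.5 0 0 0 0;0 0 0 0 0 0 0;0 0 0 0 0 0 0",
)

```text
t: 19.35
ee_pos: [517.1, -17.6, 83.6]
orientation: [[-0.0, 1.0, 0.0], [1.0, 0.0, -0.0], [-0.0, 0.0, -1.0]]
contact_force: [-1.3, -0.2, 6.5]
opening: 0.1
finger_force: 3.0
```

Emit:
carry_out(
  motion="0 0 -0.8 0 0 0 0;0 0 0 0 0 0 0;0 0 0 0 0 0 0;0 0 0 0 0 0 0;0 0 0 0 0 0 0",
)

```text
t: 19.85
ee_pos: [517.2, -17.7, 83.6]
orientation: [[-0.0, 1.0, 0.0], [1.0, 0.0, -0.0], [-0.0, 0.0, -1.0]]
contact_force: [-3.9, 0.1, 9.6]
opening: -0.2
finger_force: 5.0
```

The corner holds about 10 N without giving (z stays at 83.6). Hold briefly, then lift clear.

Emit:
carry_out(
  motion="0 0 -0.2 0 0 0 0;0 0 0 0 0 0 0;0 0 0 0 0 0 0;0 0 0 0 0 0 0",
)

```text
t: 20.25
ee_pos: [517.1, -17.6, 83.5]
orientation: [[-0.0, 1.0, -0.0], [1.0, 0.0, -0.0], [-0.0, -0.0, -1.0]]
contact_force: [-3.8, -0.6, 11.7]
opening: 0.2
finger_force: 5.5
```

Emit:
carry_out(
  motion="0 0 2 0 0 0 0;0 0 3 0 0 0 0;0 0 10 0 0 0 0;0 0 30 0 0 0 0;-10 -30 40 0 0 0 0;-10 -40 30 0 0 0 0;-10 -40 0 0 0 0 0;0 -40 0 0 0 0 0;0 -40 0 0 0 0 0;0 -40 0 0 0 0 0;0 0 0 0 0 0 0;0 0 0 0 0 0 0",
)

```text
t: 21.45
ee_pos: [486.9, -246.7, 195.5]
orientation: [[0.002, 1.0, -0.0], [1.0, -0.002, 0.001], [0.001, -0.0, -1.0]]
contact_force: [-0.2, 0.7, 0.2]
opening: 0.0
finger_force: 0.0
```

```bash
python3 look.py t5; python3 - <<'E'
import cv2,numpy as np
a=cv2.imread("pics/t5.png");b=cv2.imread("pics/m2.png")
E
```

```text
chest [5.69639513e+02 7.06329460e+01 8.30786773e-02] 1.4234972171642097 [ 165  164   97   74 5715]
21.5 [ 486.90326836 -245.72952856  195.26674593] [ 0.68563066  0.9408833  -0.21837977]
```

View pics/t5.png

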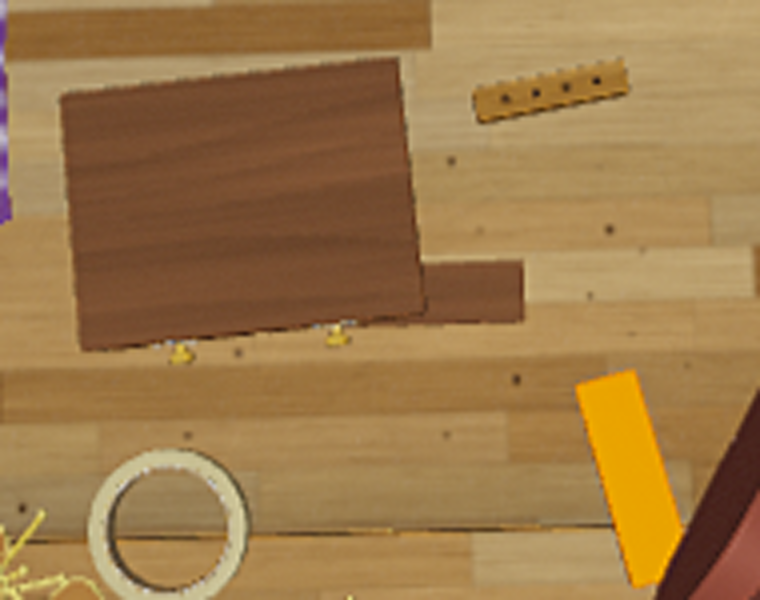

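The wedge is still in place with its thick end at (523,292), the chest and bystanders haven't moved, and the arm is clear. I'm handing in.

```bash
python3 -c "
from station import job
print(job.sign_off())"
```

```text
the job is handed in; nothing more can be done
None
```

The job is handed in, but sign-off returned no verdict: the corner was rocked down about 7 mm, the wooden wedge pushed snug under the front right foot at about 5 N, the corner then held about 10–12 N without giving, and the arm finished clear.

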